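Move the camera arm to the other ball stand and lock its coupler

ROBOT

A 7-joint arm with a two-finger parallel gripper is mounted at the origin on the work surface. World frame = base frame: x ahead of the robot, y to its left, z up, the work surface at z = 0. Lengths are in mm, angles in rad, forces in N, time in s.
With the tool pointing down it reaches from about 425 to 1025 mm from the base axis. Payload 3.6 kg.
Tool frame: the origin (TCP) lies on the front face of the gripper's body, between the roots of the fingers; the fingertips stand 73 mm ahead of it and the grasp point (between the pads) lies 54 mm ahead of it; x points along the fingers, y is the direction in which the jaws open and shut, and the axes are right-handed (so a half turn about x gives the same grasp; the last joint's range is limited). The gripper opens to 85 mm and grips with 20 to 120 N. Pads are 22 mm wide; open, the fingers measure 114 mm over their backs; the gripper's body (76 mm by 85 mm) begins 54 mm behind the grasp point. The pads swing forward as they close: fully open they stand 13 mm farther back than shut.
Start: joints at [1.248, 0.591, 0.048, 1.609, -0.033, 0.943, -0.034], TCP at [164.44, -706.109, 303.902] pointing down, gripper open.
Joint ranges: [-2.69, 2.69], [-0.47, 2.24], [-1.27, 1.36], [0.19, 2.51], [-1.53, 4.68], [0.08, 2.07], [-3.09, 3.09]. Speed limits (rad/s): [2.57, 2.57, 3.14, 3.14, 3.14, 3.14, 3.14].

INTERFACE

Orientations are given as a rotation vector (axis times angle).
In Python, from cell import ctrl gives the robot as it stands.
- The arm moves only by the shell command python3 -m inch 'ROWS' [FORCE]. ROWS is text: rows parted by semicolons, each of 5 numbers parted by spaces: the opening, from 0 (shut) to 1 (fully open), then the shift along the world's x, y, z in units of 25 mm (1.0 is 25 mm), then the turn about the world's z in degrees. A call has 1 to 20 rows; each row shifts and turns the pose as measured when the row begins; what a row does not reach is not made up. A row lasts 1/12 s, in which the tool goes at most 41.7 mm and 7.16 degrees, less where a joint would pass 70% of its speed; a pose out of reach is approached as far as the arm can. A call is refused whole if a number of a shift passes 1 or a number of a turn 7.16, either way. A call with a gripper value outside its range is refused whole. The fingers move at their own pace and stop on an object; FORCE is the grip in N (left out, the last holds). Time passes only in rows, so rows that do not move let the fingers close. It gives the time, the measured TCP pose, the force and the opening at its end, in the units of the state.
- ctrl.get_obs(): the state, without advancing time (a new reading comes with each control period).
- ctrl.read_camera(name): name is "side" or "top"; returns the picture (384x512x3 uint8, red, green, blue); there is no depth.
- ctrl.get_calibration(name): a dict with "vfov" (degrees; the focal length in pixels is half the picture's height over the tangent of half this angle, whatever the lens; pixels are square), "cx", "cy" (the principal point, pixels), "position" and "attitude" of the camera in the world. Camera axes: x right, y up, looking along -z (the intrinsics and any distortion apply to the point x, -y, -z); pixel columns grow to the right and rows downward; lengths in mm; the calibration is good to about 2 mm. A picture is of the moment at which its call begins. get_calibration takes no time and is no camera call.
- ctrl.hand_in(): hands the job in, once; it reports no verdict.
The state is a dict: "time_s": time; "joint_pos": joint angles; "qd": joint speeds; "joint_torque": joint torques, N m; "position": TCP position; "orientation": TCP orientation; "wrist_force": force on the tool from outside, world axes, zero at the start; "ft_torque": the same for the moment, N m; "finger_gap": finger opening in mm.
Only numpy, scipy, OpenCV 4.12 (cv2) and the standard library are available. Lean on these libraries where they do the work, as an engineer would, in place of code of your own. Each camera call takes 0.05 s, during which the arm holds its last target. There are 200 camera calls.

TASK

The microscope's camera arm is locked on the ball of its parking stand: raise its handle fully and, with the handle still up, lift the arm off and lower it gently onto the ball of the other, empty stand until it is fully home, its tail between the ears of the forked rest, before you let go of it. Then press the handle down flat to lock it and let go, without forcing the arm or the stand and without disturbing the other things on the table.

Things in the scene. Friction and masses are not known exactly. Their poses are not given: they have to be found in the camera images.
- park: Parking stand, fixed; the arm starts on it, axes alike. Origin on the table under the ball, +x along its 150 x 90 mm foot plate to the forked rest, z up. Flange 48 mm wide, top 50 mm up; above it a 14 mm neck and a 30 mm steel ball, centre 20 mm and top 35 mm above the flange. Rest at x = 75 mm: floor 10 mm above the flange, two ears 24 mm apart, flared. Head gives like the dock's.
- dock: Working stand, fixed, empty, shaped like park; origin and axes alike. Its head (flange, ball, rest in one piece) is NOT measured: flange top 45 to 80 mm above the table, head up to 3 mm to either side along y. Find it by feel. The head is clamped, on a hard rubber buffer: it sinks about 1 mm per 4 N, 3 mm at most, then is rigid. Sideways it slides stiffly, giving at 4 N, 6 mm either way.
- coupler: Camera arm with coupler, loose, 0.5 to 0.85 kg. Origin under the socket's axis at the housing's underside, +x along the tail, z up. Housing x = -25 to 30, 50 wide, 40 mm high; square socket 32 mm wide, open below. Black camera to x = -61 mm. Tail 20 mm wide, z = 10 to 26, to x = 88 mm. Home = underside on the flange (ball centre 20 mm above the underside), tail on the rest.
- coupler_grip (a point): Middle of the coupler's housing, 26 mm above its underside and on the socket's axis: the place to grip the housing by its 50 mm width, across its y axis, from above.
- handle_hinge (a point): Hinge axis of the handle (along the coupler's y), 36 mm along x and 34 mm above the underside.
- handle_bar (a point): Centre of the black cross-bar at the handle's end, 76 mm from the hinge: a free-turning roller 14 mm thick, 26 mm long along the coupler's y. Down, the handle lies level over the tail, the bar beyond the tail's end; raised, it leans up and away from the housing.
- handle (a joint): Handle angle: 0 = down flat (locked), grows as the bar is raised, 0.95 rad = fully up (stop). Stays where left; moving it takes about 1 N at the bar. Down, it holds a steel pawl under the ball; if the arm is not home, the ball stops the pawl and the handle will not go down.
- oil: Bystander, loose: small amber dropper bottle, 30 mm across, 62 mm tall; origin at its underside.
- dish: Bystander, loose: shut round culture dish, 60 mm across, 14 mm tall; origin at its underside.
- slidebox: Bystander, loose: flat box for slides, 92 x 72 x 35 mm; origin at its underside.
- objective: Bystander, loose: spare objective lens, 30 mm across, 46 mm tall, standing; origin at its underside.
- tiprack: Bystander, loose: white rack, 120 x 85 x 50 mm; origin at its underside.
- driver: Bystander, loose: screwdriver lying flat, 160 mm long; origin at its underside.
- mouse: Bystander, loose: computer mouse, 105 x 60 x 28 mm; origin at its underside.
Not all that is in view belongs to the job. Leave any orange or turquoise look-alike of the park alone.

How it is judged (in metres and radians):
On the way, in this order (a step that is already met when the one before it is completed fails the run):
1. the handle is raised (0.75 rad or more) while the arm still sits on the parking stand (value of joint handle above 0.75 rad and x of coupler in the frame of park between -0.005 and 0.005 m and y of coupler in the frame of park between -0.009 and 0.009 m and z of coupler in the frame of park between 0.046 and 0.058 m and angle between the x axis of coupler and the x axis of park, either way round below 0.06 rad and x of handle_hinge in the frame of park above 0.02 m and angle between coupler's own z axis and vertical below 0.05 rad), for 0.1 s.
2. the arm sits level on the working stand's ball, carried by it, the handle still raised (value of joint handle above 0.6 rad and contact force between coupler and dock above 3 N and x of coupler in the frame of dock between -0.005 and 0.005 m and y of coupler in the frame of dock between -0.009 and 0.009 m and z of coupler in the frame of dock between 0.041 and 0.083 m and angle between the x axis of coupler and the x axis of dock, either way round below 0.06 rad and x of handle_hinge in the frame of dock above 0.02 m and angle between coupler's own z axis and vertical below 0.05 rad), for 0.2 s.
At the end, for the whole second after the job is handed in: The arm rests on the working stand, underside 41 to 83 mm above the table, socket within 5 mm (along the foot) and 9 mm (across) of the stand's nominal axis, turned within 0.06 rad and level within 0.05 rad, tail over the rest, handle down (below 0.08 rad), at rest (x of coupler in the frame of dock between -0.005 and 0.005 m and y of coupler in the frame of dock between -0.009 and 0.009 m and z of coupler in the frame of dock between 0.041 and 0.083 m and angle between the x axis of coupler and the x axis of dock, either way round below 0.06 rad and x of handle_hinge in the frame of dock above 0.02 m and angle between coupler's own z axis and vertical below 0.05 rad and value of joint handle below 0.08 rad and contact force between coupler and dock above 3 N and linear speed of coupler below 0.02 m/s); the robot touches nothing.
It fails at once if the arm (or its handle) is pressed or pulled against a stand with more than 22 N (contact force between coupler and dock above 22 N or contact force between coupler and park above 22 N).
It fails at once if the arm is dropped: it moves faster than 0.2 m/s with no finger touching it (linear speed of coupler above 0.2 m/s and contact force between coupler and the fingers below 0.1 N).
It fails at once if the arm is tipped over (more than 0.5 rad) (angle between coupler's own z axis and vertical above 0.5 rad).
It fails at once if a bystander is moved by more than 20 mm (distance of any of oil, dish, slidebox, objective, tiprack, driver, mouse from where it was at the start of the episode above 0.02 m).
It also fails if it takes over 72 s, if anything falls off the work surface, if the arm or the gripper's body presses on something with over 40 N, if the wrist force passes 120 N, or if a joint passes its speed limit or range.

## Working session

There is one attempt and no reset: what is moved stays moved. The work goes in short steps, Python scripts to look and compute and a shell command to move; the robot and the scene stay as the last step left them, time stands still between calls to the robot, and variables do not carry over. Pictures are saved under pics/ and viewed, on a budget of 10 in all, crops included, one or two more only if the job needs it, and the job is handed in when it is done.

```bash
mkdir -p pics; ls; python3 - <<'E'
from cell import ctrl
import cv2
print(ctrl.get_obs())
for n in("top","side"):
    print(n,ctrl.get_calibration(n))
    cv2.imwrite(f"pics/{n}0.png",cv2.resize(ctrl.read_camera(n)[:,:,::-1],(800,600),interpolation=cv2.INTER_CUBIC))
E
```

```text
pics
{'time_s': 0.0, 'joint_pos': array([ 1.24848533,  0.59210784,  0.04831274,  1.60984704, -0.03329946,
        0.94267518, -0.03364543]), 'qd': array([ 9.51314020e-04, -8.68581455e-05,  5.62602286e-04, -9.33723922e-04,
        8.24503284e-06, -1.09384259e-03, -1.04733772e-03]), 'joint_torque': array([ 7.58080455e-05, -5.48688662e+01,  1.54602841e+00, -1.98119724e+01,
        9.38099198e-03,  8.67755472e-03, -8.73589840e-06]), 'position': array([ 164.29989613, -705.45050572,  302.73996715]), 'orientation': array([ 2.10072703,  0.24389285, -2.1015458 ]), 'wrist_force': array([0.74869457, 1.0178745 , 0.85015226]), 'ft_torque': array([-0.05236436, -0.00035013,  0.05643151]), 'finger_gap': 85.35838361676474}
top {'vfov': 42.11577705714773, 'cx': 259.28847816789994, 'cy': 181.72617594870536, 'position': array([ 149.05327913,   13.13386519, 1738.95903956]), 'attitude': array([ 0.16132671, -0.16259961, -1.52102094])}
side {'vfov': 46.77543754322529, 'cx': 255.01937401427372, 'cy': 182.5206020255648, 'position': array([ 96.69543519, 918.25073762, 688.38155032]), 'attitude': array([ 0.30689864, -1.36669458, -2.40887783])}
```

View pics/top0.png

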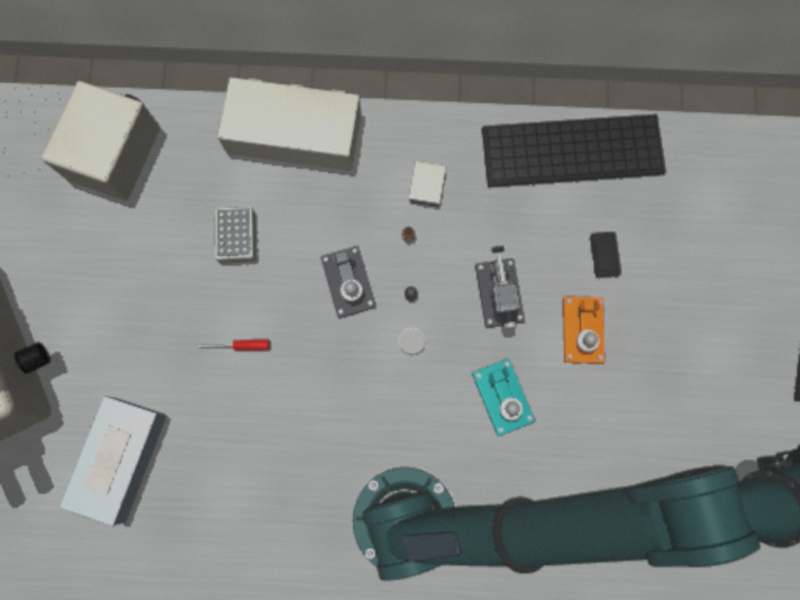

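View pics/side0.png

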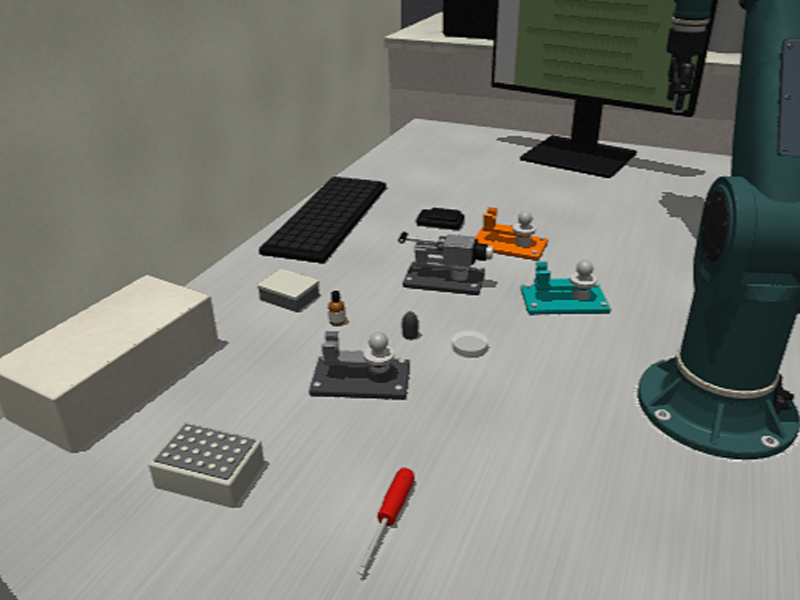

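Top view candidates (800x600 pixels): dark grey stand with arm (500,292) is park; dark grey empty stand (348,282) is dock; the orange (585,330) and turquoise (503,397) look-alikes stay alone. Next, one close crop of each view.

```bash
cat > h.py <<'E'
from cell import ctrl
import cv2, numpy as np
from scipy.spatial.transform import Rotation as R
def cam(n):
    c=ctrl.get_calibration(n); f=192/np.tan(np.radians(c["vfov"])/2)
    return c,f,R.from_rotvec(c["attitude"]).as_matrix()
def proj(n,P):
    c,f,A=cam(n); p=(np.atleast_2d(P)-c["position"])@A
    return np.c_[c["cx"]+f*p[:,0]/-p[:,2], c["cy"]-f*p[:,1]/-p[:,2]]
def back(n,uv,z):
    c,f,A=cam(n); uv=np.atleast_2d(uv)
    d=np.c_[(uv[:,0]-c["cx"])/f,-(uv[:,1]-c["cy"])/f,-np.ones(len(uv))]@A.T
    return c["position"]+d*((z-c["position"][2])/d[:,2])[:,None]
def crop(n,x,y,w,name,img=None):
    im=ctrl.read_camera(n)[:,:,::-1] if img is None else img
    h=w*3//4; cv2.imwrite(name,cv2.resize(im[y:y+h,x:x+w],(800,600),interpolation=cv2.INTER_CUBIC))
E
python3 - <<'E'
from h import *
im=[cv2.resize(ctrl.read_camera("top")[y:y+64,x:x+64,::-1],(400,400),interpolation=cv2.INTER_CUBIC) for x,y in((190,150),(290,150))]
im2=[cv2.resize(ctrl.read_camera("side")[y:y+64,x:x+64,::-1],(400,400),interpolation=cv2.INTER_CUBIC) for x,y in((196,200),(252,135))]
cv2.imwrite("pics/c1.png",np.hstack(im));cv2.imwrite("pics/c2.png",np.hstack(im2))
E
```

```text
(no output)
```

View pics/c1.png

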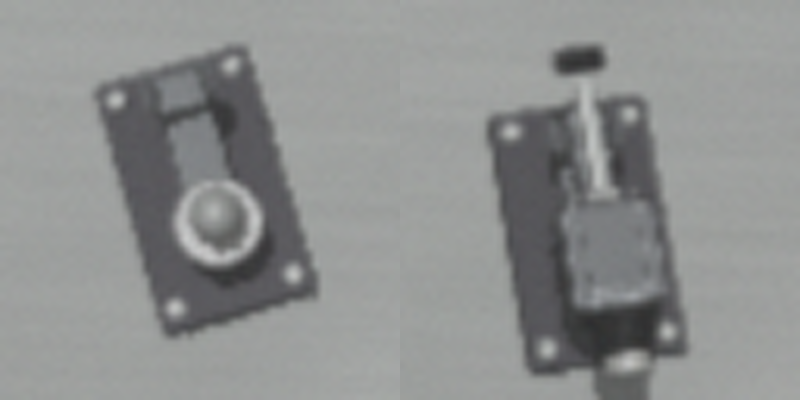

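View pics/c2.png

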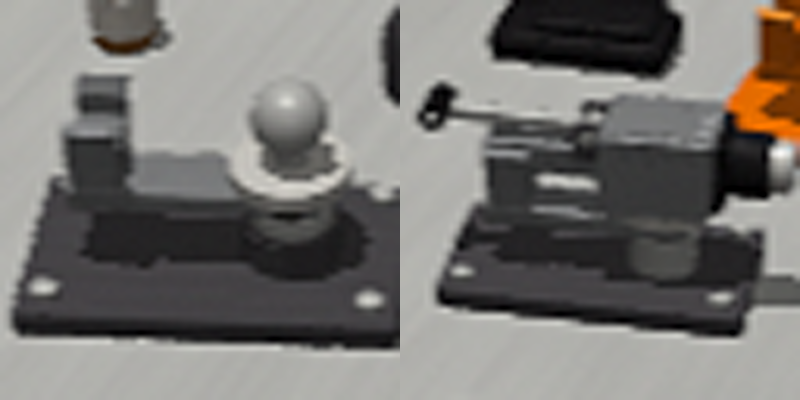

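```bash
cat > m.py <<'E'
from h import *
def o(p,x0,y0): return (np.array(p,float)+.5)/6.25-.5+[x0,y0]
dt=o([(115,100),(233,66),(293,272),(176,308)],190,150)
pt=o([(111,131),(229,115),(267,331),(147,348)],290,150)
ds=o([(42,287),(370,299)],196,200); ps=o([(61,271),(320,297)],252,135)
def tri(a,b):
    def f(P): return np.r_[proj("top",P)[0]-a,proj("side",P)[0]-b]
    from scipy.optimize import least_squares
    r=least_squares(f,[500,0,10],x_scale=[100,100,10]); return r.x.round(1),r.fun.round(2)
print("sides proj",proj("side",back("top",dt,12)),ds,proj("side",back("top",pt,12)),ps)
for nm,q in(("dock",dt),("park",pt)):
    for z in (12,):
        W=back("top",q,z); print(nm,z,W.round(1).tolist(),[round(np.linalg.norm(W[i]-W[(i+1)%4]),1) for i in range(4)])
        x=(W[0]+W[1]-W[2]-W[3])[:2]; y=(W[0]+W[3]-W[1]-W[2])[:2]
        print("centre",W.mean(0),"yaw x",np.degrees(np.arctan2(x[1],x[0])),"yaw from y",np.degrees(np.arctan2(y[1],y[0]))-90)
# dock ball top view & side view
print("ball",tri(o((216,212),190,150),o((288,116),196,200)))
print("flange dock",tri(o((218,224),190,150),o((289,165),196,200)))
# housing top corners z=90
H=o([(572,205),(650,197),(662,290),(578,303)],290-64,150); W=back("top",H,90);print(W.round(1),W.mean(0))
print("bar", back("top",o((580-400,59),290,150),84), tri(o((180,59),290,150),o((436-400,105),252,135)))
for u,z in(((165,335),0),((318,293),10),((98,92),10),((245,48),10)): print("dock corner",back("top",o(u,190,150),z).round(1))
for u,z in(((90,118),10),((242,98),10),((287,350),10),((132,372),10)): print("park corner",back("top",o(u,290,150),z).round(1))
E
python3 m.py
```

```text
sides proj [[201.95268003 246.34665497]
 [207.0333963  228.9631563 ]
 [255.89449219 230.96968473]
 [253.96368773 248.3324965 ]] [[202.3  245.5 ]
 [254.78 247.42]] [[260.89088711 178.32473454]
 [265.66958581 167.73176202]
 [305.38911771 171.73234497]
 [302.29920324 182.75025183]] [[261.34 177.94]
 [302.78 182.1 ]]
dock 12 [[563.2, 204.8, 12.0], [586.1, 138.7, 12.0], [468.1, 98.2, 12.0], [444.7, 162.8, 12.0]] [np.float64(69.9), np.float64(124.8), np.float64(68.7), np.float64(125.7)]
centre [515.51920953 151.1275992   12.        ] yaw x 19.232008673871277 yaw from y 19.56093430859461
park 12 [[560.8, -149.4, 12.0], [573.2, -216.4, 12.0], [449.3, -239.7, 12.0], [436.7, -172.5, 12.0]] [np.float64(68.1), np.float64(126.0), np.float64(68.4), np.float64(126.2)]
centre [ 504.99883517 -194.46010805   12.        ] yaw x 10.602931870469877 yaw from y 10.55246695419909
ball (array([487.3, 138.6,  72.8]), array([ 0.08,  0.3 , -0.21, -0.05]))
flange dock (array([486.5, 139.3,  50. ]), array([-0.02, -0.09,  0.07,  0.01]))
[[ 502.6 -176.    90. ]
 [ 508.9 -218.1   90. ]
 [ 458.  -225.3   90. ]
 [ 448.9 -180.2   90. ]] [ 479.59297344 -199.8764223    90.        ]
bar [[ 585.84002625 -179.44336337   84.        ]] (array([ 585.2, -179.5,   84.6]), array([ 0.03,  0.13, -0.11, -0.03]))
dock corner [[431.  169.1   0. ]]
dock corner [[457.1  83.6  10. ]]
dock corner [[567.9 215.   10. ]]
dock corner [[597.5 132.6  10. ]]
park corner [[ 568.4 -137.4   10. ]]
park corner [[ 584.  -223.9   10. ]]
park corner [[ 439.4 -251.3   10. ]]
park corner [[ 423.  -164.6   10. ]]
```

```bash
cat >> h.py <<'E'
def st():
    s=ctrl.get_obs(); M=R.from_rotvec(s["orientation"]).as_matrix()
    print("t",round(s["time_s"],2),"p",s["position"].round(1),"yaw_y",np.degrees(np.arctan2(M[1,1],M[0,1])).round(2),"xaxis",M[:,0].round(3),"F",s["wrist_force"].round(2),"T",s["ft_torque"].round(2),"gap",round(s["finger_gap"],1),"j7",s["joint_pos"][6].round(2))
    return s,M
PARK=(np.array([475.5,-200.0]),10.57); DOCK=(np.array([487.2,141.1]),19.4)
def w(fr,x,y=0):
    o,a=fr; a=np.radians(a); return (o+[x*np.cos(a)-y*np.sin(a),x*np.sin(a)+y*np.cos(a)]).round(1)
def go(fr,x,y,z):  # rows-units needed to bring TCP there, and turn so tool y = frame y
    s,M=st(); t=np.r_[w(fr,x,y),z]; d=t-s["position"]
    yw=np.degrees(np.arctan2(M[1,1],M[0,1])); dy=(fr[1]+90-yw+90)%180-90
    a=np.radians(fr[1]); e=s["position"][:2]-fr[0]
    print("tool in frame",(e@[np.cos(a),np.sin(a)]).round(1),(e@[-np.sin(a),np.cos(a)]).round(1),"target",t,"units",(d/25).round(2),"turn",dy.round(2))
E
python3 -c "
from h import *
go(PARK,112,0,84+54+100)"; python3 -m inch '1 0.1 0.1 0 0; 1 0 0 0 0'
```

```text
t 0.3 p [ 164.4 -705.9  303.5] yaw_y -76.89 xaxis [-0.     0.001 -1.   ] F [-0.43 -0.1  -0.21] T [ 0.02 -0.02  0.05] gap 85.7 j7 -0.03
tool in frame -398.6 -440.2 target [ 585.6 -179.5  238. ] units [16.85 21.06 -2.62] turn -2.54
time_s: 0.47
position: [167.0, -703.1, 303.2]
orientation: [2.101, 0.243, -2.101]
wrist_force: [-0.7, -0.3, 0.4]
finger_gap: 85.6
```

```bash
python3 -m inch '1 0.4 0.5 0 0;1 0.8 1 0 0;1 0.8 1 0 0;1 0.8 1 0 0;1 0.8 1 0 0;1 0.8 1 0 0;1 0.8 1 0 0;1 0.8 1 0 0;1 0.8 1 0 0;1 0.8 1 0 0;1 0.8 1 0 0;1 0.8 1 0 0;1 0.8 1 0 0;1 0.8 1 0 0;1 0.8 1 0 0;1 0.8 1 0 -1;1 0.8 1 0 -1;0.6 0.8 1 -0.2 -0.5;0.6 0.4 0.5 -0.5 0;0.6 0 0 -0.5 0'; python3 -c "
from h import *
go(PARK,112,0,84+54+100)"
```

```text
time_s: 2.13
position: [544.0, -203.4, 279.3]
orientation: [2.134, 0.212, -2.106]
wrist_force: [-0.5, -0.9, -0.5]
finger_gap: 52.4
t 2.13 p [ 544.  -203.4  279.3] yaw_y -78.81 xaxis [ 0.013  0.005 -1.   ] F [-0.5  -0.89 -0.52] T [0.02 0.06 0.03] gap 52.4 j7 -1.1
tool in frame 66.7 -15.9 target [ 585.6 -179.5  238. ] units [ 1.66  0.95 -1.65] turn -0.62
```

```bash
python3 -m inch '0.6 0.5 0.3 -0.4 -0.3;0.6 0.5 0.3 -0.4 -0.3;0.6 0.4 0.3 -0.4 0;0.6 0.3 0.1 -0.4 0;0.6 0 0 0 0;0.6 0 0 0 0;0.6 0 0 0 0'; python3 -c "
from h import *
go(PARK,112,0,84+54)
crop('side',250,110,128,'pics/s2.png')"
```

```text
time_s: 2.72
position: [588.1, -167.9, 234.7]
orientation: [2.133, 0.215, -2.113]
wrist_force: [-0.2, 0.5, -0.1]
finger_gap: 51.2
t 2.72 p [ 588.1 -167.9  234.7] yaw_y -78.89 xaxis [ 0.008  0.009 -1.   ] F [-0.17  0.51 -0.05] T [ 0.04 -0.01  0.  ] gap 51.2 j7 -1.18
tool in frame 116.6 10.8 target [ 585.6 -179.5  138. ] units [-0.1  -0.46 -3.87] turn -0.54
```

View pics/s2.png

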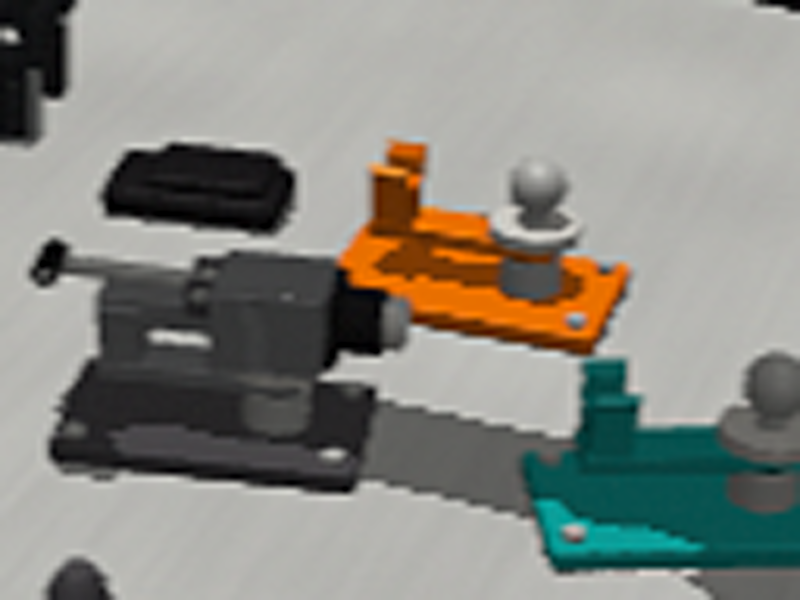

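```bash
python3 -m inch '0.6 -0.1 -0.4 0 -0.5;0.6 0 0 -0.4 0;0.6 0 0 -0.6 0;0.6 0 0 -0.6 0;0.6 0 0 -0.4 0;0.6 0 0 -0.2 0;0.6 0 0 0 0;0.6 0 0 0 0'; python3 -c "
from h import *
go(PARK,112,0,84+54)"
```

```text
time_s: 3.43
position: [582.6, -187.6, 179.0]
orientation: [2.146, 0.186, -2.119]
wrist_force: [-0.2, -0.3, 0.2]
finger_gap: 51.5
t 3.43 p [ 582.6 -187.6  179. ] yaw_y -80.17 xaxis [ 0.012  0.003 -1.   ] F [-0.24 -0.3   0.23] T [ 0.01 -0.01  0.04] gap 51.5 j7 -1.17
tool in frame 107.5 -7.5 target [ 585.6 -179.5  138. ] units [ 0.12  0.33 -1.64] turn 0.74
```

```bash
python3 -m inch '0.6 0 0 0 0;0.6 0 0 0 0'; python3 -m inch '0.6 0.1 0.3 0 0.7'; python3 -m inch '0.6 0 0 0 0';python3 -m inch '0.6 0 0 0 0'; python3 -c "
from h import *
go(PARK,112,0,84+54)"
```

```text
time_s: 3.6
position: [582.8, -188.0, 179.6]
orientation: [2.147, 0.185, -2.118]
wrist_force: [-0.0, 0.3, -1.1]
finger_gap: 51.2
time_s: 3.68
position: [584.9, -182.3, 180.2]
orientation: [2.141, 0.193, -2.112]
wrist_force: [-0.4, 0.3, -0.1]
finger_gap: 51.2
time_s: 3.77
position: [586.2, -180.1, 180.8]
orientation: [2.142, 0.198, -2.109]
wrist_force: [0.6, 1.2, 0.3]
finger_gap: 51.3
time_s: 3.85
position: [586.5, -179.8, 181.3]
orientation: [2.143, 0.198, -2.107]
wrist_force: [0.4, 0.0, 0.8]
finger_gap: 51.1
t 3.85 p [ 586.5 -179.8  181.3] yaw_y -79.41 xaxis [ 0.016  0.003 -1.   ] F [0.35 0.01 0.84] T [-0.01  0.03  0.  ] gap 51.1 j7 -1.17
tool in frame 112.9 -0.5 target [ 585.6 -179.5  138. ] units [-0.04  0.01 -1.73] turn -0.02
```

```bash
python3 -m inch '0.6 0 0 -0.3 0;0.6 0 0 -0.4 0;0.6 0 0 -0.4 0;0.6 0 0 -0.3 0;0.6 0 0 -0.1 0;0.6 0 0 -0.02 0;0.6 0 0 -0.02 0'; python3 -c "
from h import *
go(PARK,112,0,84+54)"
```

```text
time_s: 4.43
position: [586.4, -178.8, 138.0]
orientation: [2.141, 0.2, -2.108]
wrist_force: [0.3, -0.5, 0.2]
finger_gap: 51.2
t 4.43 p [ 586.4 -178.8  138. ] yaw_y -79.33 xaxis [ 0.015  0.003 -1.   ] F [ 0.34 -0.53  0.23] T [-0.    0.04  0.02] gap 51.2 j7 -1.17
tool in frame 112.9 0.5 target [ 585.6 -179.5  138. ] units [-0.03 -0.03  0.  ] turn -0.1
```

```bash
python3 -m inch '0.35 0 0 -0.02 0;0.3 0 0 -0.02 0;0.2 0 0 -0.02 0;0.2 0 0 -0.02 0;0.2 0 0 -0.02 0' 20; python3 -c "
from h import *
go(PARK,112,0,84+54)
for n,x,y in(('side',250,110),('top',270,130)): cv2.imwrite(f'pics/{n}3.png',cv2.resize(ctrl.read_camera(n)[y:y+80,x:x+80,::-1],(400,400),interpolation=cv2.INTER_CUBIC))
cv2.imwrite('pics/g3.png',np.hstack([cv2.imread('pics/side3.png'),cv2.imread('pics/top3.png')]))"
```

```text
time_s: 4.85
position: [586.3, -178.9, 135.7]
orientation: [2.142, 0.2, -2.108]
wrist_force: [-0.5, 0.2, 0.2]
finger_gap: 25.5
t 4.85 p [ 586.3 -178.9  135.7] yaw_y -79.35 xaxis [ 0.015  0.003 -1.   ] F [-0.45  0.22  0.25] T [ 0.01  0.06 -0.  ] gap 25.5 j7 -1.18
tool in frame 112.8 0.5 target [ 585.6 -179.5  138. ] units [-0.03 -0.03  0.09] turn -0.08
```

View pics/g3.png

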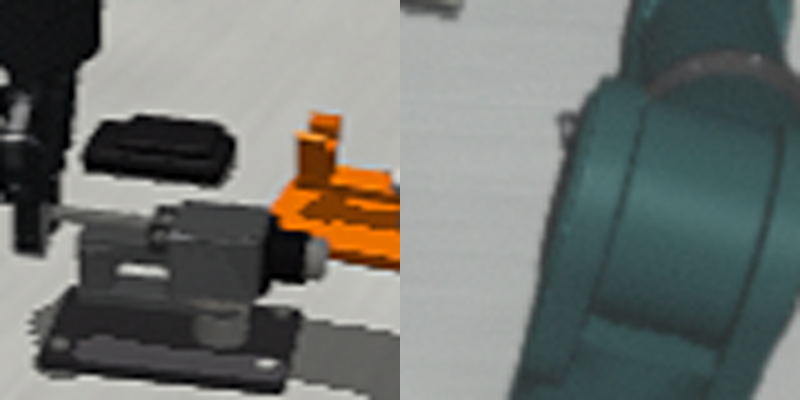

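```bash
python3 -m inch '0.2 -0.02 0 0.22 0;0.2 -0.03 0 0.22 0'; python3 -m inch '0.2 -0.05 -0.01 0.2 0;0.2 -0.05 -0.01 0.2 0';  python3 -c "
from h import *
go(PARK,112,0,135.7)"
```

```text
time_s: 5.12
position: [584.7, -178.9, 146.3]
orientation: [2.14, 0.201, -2.109]
wrist_force: [0.7, -0.6, -1.1]
finger_gap: 25.3
time_s: 5.28
position: [582.2, -179.5, 157.4]
orientation: [2.14, 0.2, -2.109]
wrist_force: [0.5, 0.5, -2.1]
finger_gap: 25.5
t 5.28 p [ 582.2 -179.5  157.4] yaw_y -79.33 xaxis [ 0.015  0.003 -1.   ] F [ 0.47  0.53 -2.08] T [-0.03  0.11  0.05] gap 25.5 j7 -1.17
tool in frame 108.6 0.6 target [ 585.6 -179.5  135.7] units [ 0.14  0.   -0.87] turn -0.1
```

```bash
python3 -m inch '0.2 -0.07 -0.01 0.2 0;0.2 -0.08 -0.015 0.2 0;0.2 -0.1 -0.02 0.19 0;0.2 -0.11 -0.02 0.18 0';  python3 -c "
from h import *
s,M=st();print(PARK); go(PARK,112,0,135.7)"
```

```text
time_s: 5.62
position: [572.1, -181.4, 179.4]
orientation: [2.141, 0.2, -2.108]
wrist_force: [0.6, -0.6, -1.7]
finger_gap: 25.5
t 5.62 p [ 572.1 -181.4  179.4] yaw_y -79.34 xaxis [ 0.015  0.003 -1.   ] F [ 0.59 -0.6  -1.67] T [-0.04 -0.01 -0.01] gap 25.5 j7 -1.16
(array([ 475.5, -200. ]), 10.57)
t 5.62 p [ 572.1 -181.4  179.4] yaw_y -79.34 xaxis [ 0.015  0.003 -1.   ] F [ 0.59 -0.6  -1.67] T [-0.04 -0.01 -0.01] gap 25.5 j7 -1.16
tool in frame 98.4 0.6 target [ 585.6 -179.5  135.7] units [ 0.54  0.07 -1.75] turn -0.09
```

```bash
python3 -m inch '0.2 -0.12 -0.02 0.16 0;0.2 -0.14 -0.025 0.15 0;0.2 -0.14 -0.025 0.13 0;0.2 -0.12 -0.02 0.1 0;0.2 -0.05 0 0 0;0.2 0 0 0 0';  python3 -c "
from h import *
go(PARK,112,0,135.7)"
```

```text
time_s: 6.12
position: [556.3, -184.2, 196.2]
orientation: [2.144, 0.198, -2.105]
wrist_force: [-0.1, 0.3, -1.9]
finger_gap: 25.4
t 6.12 p [ 556.3 -184.2  196.2] yaw_y -79.39 xaxis [ 0.018  0.002 -1.   ] F [-0.07  0.28 -1.93] T [-0.02  0.    0.02] gap 25.4 j7 -1.15
tool in frame 82.3 0.7 target [ 585.6 -179.5  135.7] units [ 1.17  0.19 -2.42] turn -0.04
```

```bash
python3 -m inch '0.2 -0.07 -0.01 0.03 0;0.2 0 0 0 0;0.6 0 0 -0.02 0;0.6 0 0 -0.02 0;0.6 0 0 -0.02 0;0.6 0 0 -0.02 0;0.6 0 0 0.3 0;0.6 0 0 0.6 0;0.6 0 0 0.6 0;0.9 0 0 0.4 0;1 0 0 0 0';  python3 -c "
from h import *
go(PARK,0,0,130+54)
for n,x,y in(('side',250,110),('top',270,130)): cv2.imwrite(f'pics/{n}3.png',cv2.resize(ctrl.read_camera(n)[y:y+80,x:x+80,::-1],(400,400),interpolation=cv2.INTER_CUBIC))
cv2.imwrite('pics/g4.png',np.hstack([cv2.imread('pics/side3.png'),cv2.imread('pics/top3.png')]))"
```

```text
time_s: 7.03
position: [554.2, -184.2, 244.3]
orientation: [2.141, 0.2, -2.108]
wrist_force: [0.7, -0.2, 0.8]
finger_gap: 73.5
t 7.03 p [ 554.2 -184.2  244.3] yaw_y -79.35 xaxis [ 0.015  0.003 -1.   ] F [ 0.68 -0.16  0.84] T [-0.02 -0.    0.05] gap 73.5 j7 -1.15
tool in frame 80.2 1.1 target [ 475.5 -200.   184. ] units [-3.15 -0.63 -2.41] turn -0.08
```

View pics/g4.png

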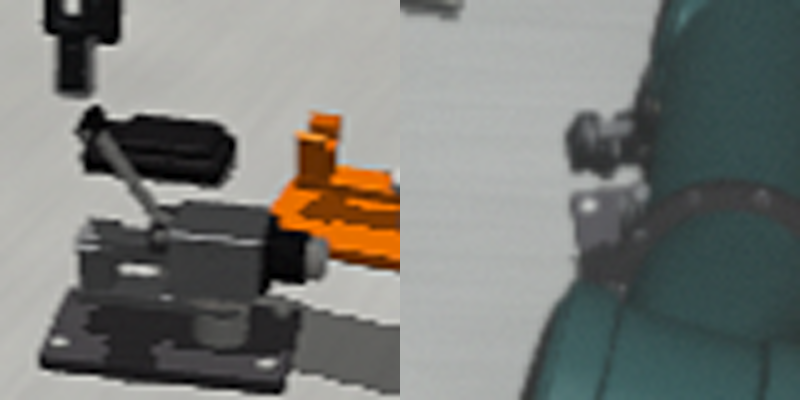

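```bash
python3 -m inch '1 -0.3 -0.06 0 0;1 -0.6 -0.12 0 0;1 -0.6 -0.12 0 0;1 -0.6 -0.12 0 0;1 -0.4 -0.08 0 0;1 -0.15 -0.03 0 0;1 0 0 0 0;1 0 0 0 0;1 0 0 0 0';  python3 -c "
from h import *
go(PARK,0,0,130)"
```

```text
time_s: 7.88
position: [479.8, -196.5, 237.9]
orientation: [2.131, 0.206, -2.122]
wrist_force: [0.1, 0.6, -0.1]
finger_gap: 85.5
t 7.88 p [ 479.8 -196.5  237.9] yaw_y -79.31 xaxis [ 0.004  0.007 -1.   ] F [ 0.1   0.57 -0.06] T [-0.05 -0.01 -0.02] gap 85.5 j7 -1.09
tool in frame 4.9 2.6 target [ 475.5 -200.   130. ] units [-0.17 -0.14 -4.31] turn -0.12
```

```bash
python3 -m inch '1 -0.15 -0.12 -0.2 0;1 0 0 -0.6 0;1 0 0 -0.8 0;1 0 0 -0.7 0;1 0 0 -0.4 0;1 0 0 -0.2 0;1 0 0 0 0;1 0 0 0 0';  python3 -c "
from h import *
go(PARK,0,0,130)"
```

```text
time_s: 8.55
position: [481.8, -200.1, 161.8]
orientation: [2.137, 0.207, -2.109]
wrist_force: [-0.4, 0.9, -0.6]
finger_gap: 85.2
t 8.55 p [ 481.8 -200.1  161.8] yaw_y -79.06 xaxis [ 0.013  0.005 -1.   ] F [-0.42  0.85 -0.63] T [-0.05  0.   -0.05] gap 85.2 j7 -1.09
tool in frame 6.2 -1.3 target [ 475.5 -200.   130. ] units [-0.25  0.   -1.27] turn -0.37
```

```bash
python3 -m inch '1 -0.25 0.03 0 -0.3;1 0 0 -0.3 0;1 0 0 -0.4 0;1 0 0 -0.3 0;1 0 0 -0.15 0;1 0 0 -0.05 0;1 0 0 -0.02 0;1 0 0 -0.02 0';  python3 -c "
from h import *
go(PARK,0,0,130)"
```

```text
time_s: 9.22
position: [476.4, -199.8, 129.6]
orientation: [2.144, 0.2, -2.107]
wrist_force: [0.1, 0.4, 0.2]
finger_gap: 85.4
t 9.22 p [ 476.4 -199.8  129.6] yaw_y -79.39 xaxis [ 0.017  0.004 -1.   ] F [0.11 0.38 0.23] T [-0.05 -0.01 -0.  ] gap 85.4 j7 -1.09
tool in frame 0.9 0.0 target [ 475.5 -200.   130. ] units [-0.03 -0.01  0.02] turn -0.04
```

```bash
python3 -m inch '0.7 0 0 -0.02 0;0.65 0 0 -0.02 0;0.6 0 0 -0.02 0;0.5 0 0 -0.02 0;0.4 0 0 -0.02 0;0.4 0 0 -0.02 0;0.4 0 0 -0.02 0' 80;  python3 -c "
from h import *
go(PARK,0,0,130)"
```

```text
time_s: 9.8
position: [476.7, -199.6, 127.4]
orientation: [2.144, 0.2, -2.105]
wrist_force: [-1.8, 0.5, 5.4]
finger_gap: 49.3
t 9.8 p [ 476.7 -199.6  127.4] yaw_y -79.36 xaxis [ 0.018  0.003 -1.   ] F [-1.75  0.49  5.42] T [ 0.1   0.26 -0.01] gap 49.3 j7 -1.09
tool in frame 1.2 0.1 target [ 475.5 -200.   130. ] units [-0.05 -0.01  0.1 ] turn -0.07
```

```bash
python3 -m inch '0.4 0 0 0.1 0;0.4 0 0 0.1 0;0.4 0 0 0.1 0';  python3 -c "
from h import *
go(PARK,0,0,130)"; python3 -m inch '0.4 0 0 0.1 0;0.4 0 0 0.1 0;0.4 0 0 0.1 0';  python3 -c "
from h import *
go(PARK,0,0,130)"
```

```text
time_s: 10.05
position: [475.5, -199.3, 133.9]
orientation: [2.142, 0.201, -2.108]
wrist_force: [0.4, 0.7, -6.6]
finger_gap: 49.0
t 10.05 p [ 475.5 -199.3  133.9] yaw_y -79.36 xaxis [ 0.016  0.004 -1.   ] F [ 0.39  0.73 -6.59] T [ 0.03 -0.13  0.02] gap 49.0 j7 -1.09
tool in frame 0.2 0.7 target [ 475.5 -200.   130. ] units [-0.   -0.03 -0.15] turn -0.07
time_s: 10.3
position: [475.5, -198.9, 140.7]
orientation: [2.142, 0.202, -2.109]
wrist_force: [0.3, 0.4, -6.4]
finger_gap: 48.6
t 10.3 p [ 475.5 -198.9  140.7] yaw_y -79.34 xaxis [ 0.015  0.005 -1.   ] F [ 0.3   0.44 -6.38] T [-0.03 -0.09  0.  ] gap 48.6 j7 -1.09
tool in frame 0.2 1.1 target [ 475.5 -200.   130. ] units [ 0.   -0.04 -0.43] turn -0.09
```

```bash
python3 -m inch '0.4 0 0 0.2 0;0.4 0 0 0.3 0;0.4 0 0 0.4 0;0.4 0 0 0.5 0;0.4 0 0 0.5 0;0.4 0 0 0.5 0;0.4 0 0.2 0.4 0;0.4 0 0.4 0.2 0;0.4 0 0.6 0 0;0.4 0 0.6 0 0.5;0.4 0 0.8 0 1;0.4 0 0.8 0 1;0.4 0 0.8 0 1;0.4 0 0.8 0 1;0.4 0 0.8 0 1;0.4 0 0.8 0 0;0.4 0 0.8 0 0;0.4 0 0.6 0 0;0.4 0 0.4 0 0;0.4 0 0.2 0 0';  python3 -c "
from h import *
go(DOCK,1,-2,225)"
```

```text
time_s: 11.97
position: [461.9, 35.3, 227.9]
orientation: [2.076, 0.309, -2.064]
wrist_force: [-0.1, -1.0, -5.2]
finger_gap: 48.9
t 11.97 p [461.9  35.3 227.9] yaw_y -73.47 xaxis [ 0.004  0.009 -1.   ] F [-0.09 -0.97 -5.23] T [-0.05  0.01  0.04] gap 48.9 j7 -1.48
tool in frame -59.0 -91.4 target [488.8 139.5 225. ] units [ 1.08  4.17 -0.12] turn 2.87
```

```bash
python3 -m inch '0.4 0.1 0.4 0 0.5;0.4 0.2 0.6 0 0.5;0.4 0.2 0.7 0 0.5;0.4 0.2 0.7 0 0.5;0.4 0.2 0.6 0 0.4;0.4 0.1 0.4 0 0;0.4 0 0.2 0 0;0.4 0 0.05 0 0;0.4 0 0 0 0;0.4 0 0 0 0';  python3 -c "
from h import *
go(DOCK,1,-2,225)"
```

```text
time_s: 12.8
position: [483.6, 132.7, 228.2]
orientation: [2.044, 0.351, -2.044]
wrist_force: [0.2, -0.7, -5.3]
finger_gap: 48.8
t 12.8 p [483.6 132.7 228.2] yaw_y -70.91 xaxis [-0.001  0.007 -1.   ] F [ 0.18 -0.73 -5.3 ] T [-0.04  0.01 -0.01] gap 48.8 j7 -1.63
tool in frame -6.2 -6.7 target [488.8 139.5 225. ] units [ 0.21  0.27 -0.13] turn 0.31
```

```bash
python3 -m inch '0.4 0.15 0.2 -0.1 0.3;0.4 0 0 -0.3 0;0.4 0 0 -0.4 0;0.4 0 0 -0.4 0;0.4 0 0 -0.3 0;0.4 0 0 -0.2 0;0.4 0 0 -0.02 0;0.4 0 0 -0.02 0';  python3 -c "
from h import *
go(DOCK,1,-2,173)"
```

```text
time_s: 13.47
position: [487.2, 133.1, 179.9]
orientation: [2.041, 0.346, -2.047]
wrist_force: [-0.6, 0.9, -5.7]
finger_gap: 48.7
t 13.47 p [487.2 133.1 179.9] yaw_y -71.02 xaxis [-0.004  0.004 -1.   ] F [-0.59  0.86 -5.72] T [-0.01 -0.03  0.02] gap 48.7 j7 -1.64
tool in frame -2.7 -7.6 target [488.8 139.5 173. ] units [ 0.06  0.26 -0.28] turn 0.42
```

```bash
python3 -m inch '0.4 0.06 0.2 -0.05 0.4;0.4 0 0.05 -0.1 0;0.4 0 0 -0.05 0;0.4 0 0 -0.02 0;0.4 0 0 -0.02 0';  python3 -c "
from h import *
go(DOCK,1,-2,173)
for n,x,y in(('side',190,150),('top',180,130)): cv2.imwrite(f'pics/{n}3.png',cv2.resize(ctrl.read_camera(n)[y:y+100,x:x+100,::-1],(400,400),interpolation=cv2.INTER_CUBIC))
cv2.imwrite('pics/g5.png',np.hstack([cv2.imread('pics/side3.png'),cv2.imread('pics/top3.png')]))"
```

```text
time_s: 13.88
position: [489.7, 140.6, 174.0]
orientation: [2.038, 0.354, -2.04]
wrist_force: [-0.1, -0.8, -6.4]
finger_gap: 48.8
t 13.88 p [489.7 140.6 174. ] yaw_y -70.55 xaxis [-0.002  0.005 -1.   ] F [-0.14 -0.75 -6.41] T [-0.02  0.06  0.05] gap 48.8 j7 -1.65
tool in frame 2.2 -1.3 target [488.8 139.5 173. ] units [-0.04 -0.05 -0.04] turn -0.05
```

View pics/g5.png

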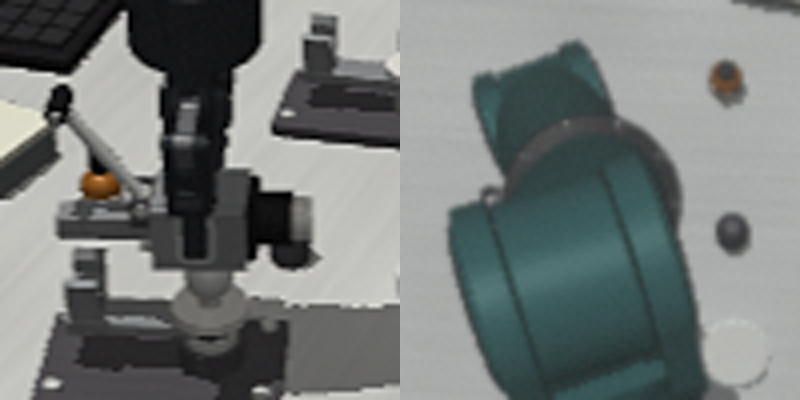

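```bash
python3 -m inch '0.4 0.01 -0.03 -0.08 0;0.4 0 0 -0.1 0;0.4 0 0 -0.1 0;0.4 0 0 -0.1 0;0.4 0 0 -0.02 0';  python3 -c "
from h import *
go(DOCK,2.4,-2,130)"
```

```text
time_s: 14.4
position: [490.2, 139.4, 163.7]
orientation: [2.04, 0.354, -2.039]
wrist_force: [-0.4, -0.7, -5.6]
finger_gap: 49.2
t 14.4 p [490.2 139.4 163.7] yaw_y -70.59 xaxis [-0.     0.005 -1.   ] F [-0.44 -0.74 -5.61] T [0.02 0.05 0.01] gap 49.2 j7 -1.65
tool in frame 2.3 -2.6 target [490.1 140.  130. ] units [-0.01  0.02 -1.35] turn -0.01
```

```bash
python3 -m inch '0.4 0 0.02 -0.08 0;0.4 0 0 -0.1 0;0.4 0 0 -0.1 0;0.4 0 0 -0.05 0';  python3 -c "
from h import *
go(DOCK,2.4,-2,130)";python3 -m inch '0.4 0 0 -0.1 0;0.4 0 0 -0.1 0;0.4 0 0 -0.05 0';  python3 -c "
from h import *
go(DOCK,2.4,-2,130)"
```

```text
time_s: 14.73
position: [490.3, 140.0, 154.5]
orientation: [2.04, 0.354, -2.039]
wrist_force: [0.4, 0.7, -6.4]
finger_gap: 49.1
t 14.73 p [490.3 140.  154.5] yaw_y -70.59 xaxis [-0.001  0.005 -1.   ] F [ 0.37  0.71 -6.44] T [ 0.05 -0.    0.06] gap 49.1 j7 -1.65
tool in frame 2.6 -2.1 target [490.1 140.  130. ] units [-0.01  0.   -0.98] turn -0.01
time_s: 14.98
position: [490.4, 140.1, 147.5]
orientation: [2.04, 0.354, -2.039]
wrist_force: [-0.4, 0.3, -5.7]
finger_gap: 48.5
t 14.98 p [490.4 140.1 147.5] yaw_y -70.59 xaxis [-0.001  0.005 -1.   ] F [-0.41  0.27 -5.68] T [ 0.01  0.04 -0.01] gap 48.5 j7 -1.65
tool in frame 2.7 -2.0 target [490.1 140.  130. ] units [-0.01 -0.   -0.7 ] turn -0.01
```

Ball enters the socket with no side force. Continuing more finely.

```bash
python3 -m inch '0.4 0 0 -0.08 0;0.4 0 0 -0.08 0;0.4 0 0 -0.05 0'; python3 -m inch '0.4 0 0 -0.08 0;0.4 0 0 -0.07 0;0.4 0 0 -0.04 0';  python3 -c "
from h import *
go(DOCK,2.4,-2,130)"; python3 -m inch '0.4 0 0 -0.06 0;0.4 0 0 -0.04 0';  python3 -c "
from h import *
go(DOCK,2.4,-2,130)"
```

```text
time_s: 15.23
position: [490.5, 140.1, 141.6]
orientation: [2.04, 0.354, -2.039]
wrist_force: [0.4, -0.1, -6.0]
finger_gap: 49.1
time_s: 15.48
position: [490.6, 140.2, 136.3]
orientation: [2.04, 0.354, -2.039]
wrist_force: [0.2, -0.5, -6.2]
finger_gap: 48.9
t 15.48 p [490.6 140.2 136.3] yaw_y -70.59 xaxis [-0.     0.005 -1.   ] F [ 0.17 -0.53 -6.21] T [-0.05  0.04  0.04] gap 48.9 j7 -1.65
tool in frame 2.9 -2.0 target [490.1 140.  130. ] units [-0.02 -0.01 -0.25] turn -0.01
time_s: 15.65
position: [490.8, 140.2, 133.6]
orientation: [2.041, 0.354, -2.039]
wrist_force: [-0.5, 0.5, -5.1]
finger_gap: 48.8
t 15.65 p [490.8 140.2 133.6] yaw_y -70.59 xaxis [ 0.     0.005 -1.   ] F [-0.49  0.52 -5.1 ] T [-0.05 -0.07 -0.  ] gap 48.8 j7 -1.65
tool in frame 3.1 -2.0 target [490.1 140.  130. ] units [-0.03 -0.01 -0.14] turn -0.01
```

```bash
for i in 1; do :; done; python3 -m inch '0.4 -0.02 0 -0.05 0;0.4 0 0 -0.03 0'; python3 -m inch '0.4 0 0 -0.05 0;0.4 0 0 -0.03 0'; python3 -c "
from h import *
go(DOCK,2.4,-2,130)"
```

```text
time_s: 15.82
position: [491.0, 140.3, 132.1]
orientation: [2.043, 0.354, -2.037]
wrist_force: [-1.5, -0.2, 1.1]
finger_gap: 48.7
time_s: 15.98
position: [491.0, 140.2, 131.1]
orientation: [2.043, 0.353, -2.037]
wrist_force: [-2.9, 0.1, 3.9]
finger_gap: 48.9
t 15.98 p [491.  140.2 131.1] yaw_y -70.63 xaxis [ 0.002  0.005 -1.   ] F [-2.85  0.08  3.94] T [-0.19  0.21 -0.01] gap 48.9 j7 -1.65
tool in frame 3.3 -2.1 target [490.1 140.  130. ] units [-0.04 -0.01 -0.04] turn 0.03
```

```bash
python3 -m inch '0.4 -0.06 -0.02 -0.03 0;0.4 0 0 -0.03 0' 40; python3 -m inch '0.4 -0.02 0 -0.03 0;0.4 0 0 -0.02 0' 20; python3 -c "
from h import *
go(DOCK,2.4,-2,130)"
```

```text
time_s: 16.15
position: [490.7, 140.1, 130.8]
orientation: [2.047, 0.354, -2.033]
wrist_force: [-3.1, -0.1, 5.6]
finger_gap: 49.0
time_s: 16.32
position: [490.6, 140.0, 130.6]
orientation: [2.049, 0.354, -2.032]
wrist_force: [-2.7, -0.2, 6.4]
finger_gap: 48.8
t 16.32 p [490.6 140.  130.6] yaw_y -70.64 xaxis [ 0.007  0.007 -1.   ] F [-2.72 -0.16  6.36] T [-0.19  0.29 -0.03] gap 48.8 j7 -1.65
tool in frame 2.8 -2.1 target [490.1 140.  130. ] units [-0.02 -0.   -0.02] turn 0.04
```

```bash
python3 -c "
from h import *
crop('side',190,180,80,'pics/g6.png'); st()"
```

```text
t 16.37 p [490.6 140.1 130.6] yaw_y -70.64 xaxis [ 0.007  0.007 -1.   ] F [-1.82 -0.94  6.18] T [-0.22  0.21  0.02] gap 48.9 j7 -1.65
```

View pics/g6.png

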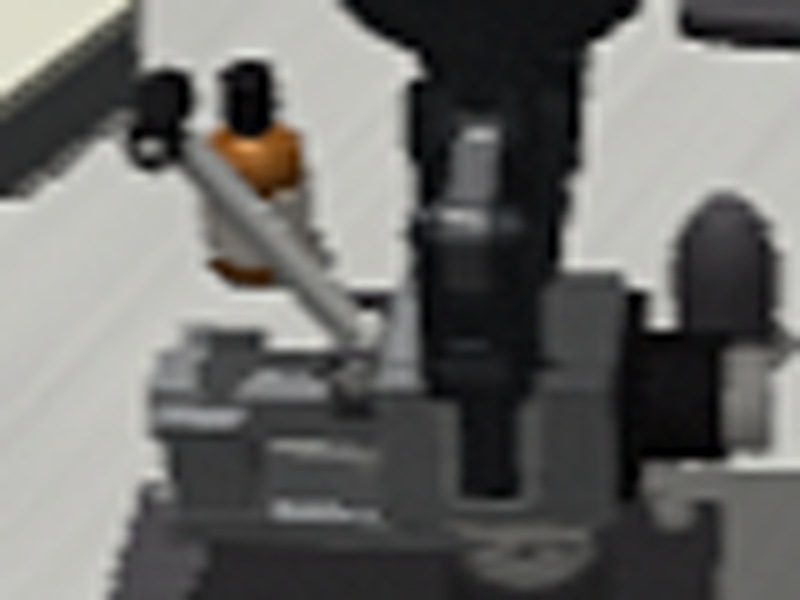

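Housing (490,500) sits on the flange (525,545), and the tail lies between the ears (~190,370). It is home, so I'll ease the load, open and rise.

```bash
python3 -m inch '0.4 0 0 0.03 0;0.4 0 0 0 0'; python3 -m inch '0.65 0 0 0 0;0.75 0 0 0 0;0.9 0 0 -0.02 0;1 0 0 -0.02 0;1 0 0 -0.02 0;1 0 0 -0.02 0'; python3 -c "
from h import *
go(DOCK,80.2,-2,244)"
```

```text
time_s: 16.53
position: [490.5, 140.1, 131.9]
orientation: [2.049, 0.354, -2.031]
wrist_force: [-0.7, -0.7, 1.1]
finger_gap: 48.9
time_s: 17.03
position: [492.1, 140.9, 129.4]
orientation: [2.053, 0.355, -2.028]
wrist_force: [-0.1, -0.4, 0.1]
finger_gap: 85.5
t 17.03 p [492.1 140.9 129.4] yaw_y -70.61 xaxis [ 0.011  0.008 -1.   ] F [-0.05 -0.4   0.06] T [-0.01 -0.03 -0.03] gap 85.5 j7 -1.65
tool in frame 4.6 -1.8 target [563.5 165.9 244. ] units [2.86 1.   4.59] turn 0.01
```

```bash
python3 -m inch '1 0 0 0.1 0;1 0 0 0.3 0;1 0 0 0.5 0;1 0 0 0.6 0;1 0 0 0.7 0;1 0 0 0.7 0;1 0 0 0.6 0;1 0 0 0.4 0;1 0.2 0.1 0.2 0;0.8 0.5 0.18 0 0;0.6 0.6 0.2 0 0;0.6 0.5 0.18 0 0;0.6 0.4 0.14 0 0;0.6 0.2 0.07 0 0;0.6 0 0 0 0;0.6 0 0 0 0;0.6 0 0 0 0'; python3 -c "
from h import *
go(DOCK,80.2,-2,201)
for n,x,y in(('side',190,150),('top',180,130)): cv2.imwrite(f'pics/{n}3.png',cv2.resize(ctrl.read_camera(n)[y:y+100,x:x+100,::-1],(400,400),interpolation=cv2.INTER_CUBIC))
cv2.imwrite('pics/g7.png',np.hstack([cv2.imread('pics/side3.png'),cv2.imread('pics/top3.png')]))"
```

```text
time_s: 18.45
position: [553.0, 163.2, 241.6]
orientation: [2.052, 0.355, -2.029]
wrist_force: [-0.6, 0.6, 0.3]
finger_gap: 51.5
t 18.45 p [553.  163.2 241.6] yaw_y -70.6 xaxis [ 0.01   0.008 -1.   ] F [-0.64  0.56  0.29] T [ 0.04  0.03 -0.01] gap 51.5 j7 -1.63
tool in frame 69.4 -1.0 target [563.5 165.9 201. ] units [ 0.42  0.11 -1.62] turn 0.0
```

View pics/g7.png

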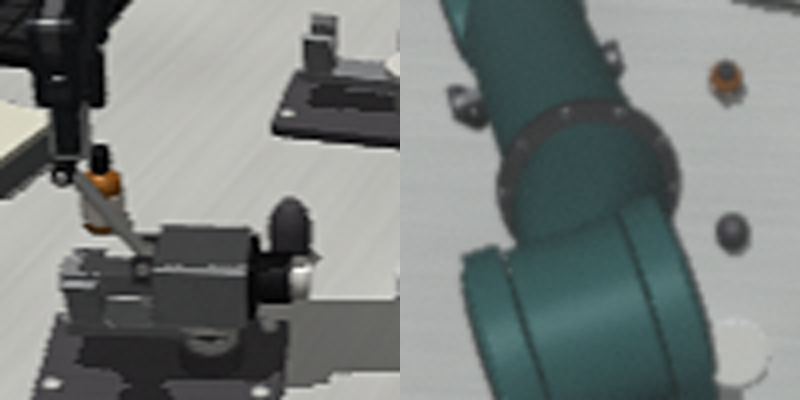

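```bash
python3 -c "
from h import *
a=np.radians(19.4)
for z in(143,148,153):
    P=back('side',[205.2,193.2],z)[0][:2]-DOCK[0]; print(z,P@[np.cos(a),np.sin(a)],P@[-np.sin(a),np.cos(a)])"
python3 -m inch '0.6 0.2 0.05 0 0;0.6 0.2 0.06 0 0;0.6 0 0 0 0;0.6 0 0 -0.02 0;0.6 0 0 -0.02 0'; python3 -c "
from h import *
go(DOCK,80.2,-2,201)"
```

```text
143 81.2351251444402 2.066402265288239
148 79.4801280241949 9.95693523109557
153 77.72513090394953 17.847468196902796
time_s: 18.97
position: [562.4, 165.4, 240.4]
orientation: [2.05, 0.354, -2.031]
wrist_force: [-0.7, -0.2, 0.7]
finger_gap: 51.2
t 18.97 p [562.4 165.4 240.4] yaw_y -70.61 xaxis [ 0.008  0.007 -1.   ] F [-0.67 -0.16  0.72] T [ 0.05 -0.04 -0.01] gap 51.2 j7 -1.63
tool in frame 79.0 -2.1 target [563.5 165.9 201. ] units [ 0.04  0.02 -1.58] turn 0.01
```

```bash
python3 -m inch '0.6 0.03 0.01 -0.2 0;0.6 0 0 -0.35 0;0.6 0 0 -0.4 0;0.6 0 0 -0.3 0;0.6 0 0 -0.12 0;0.6 0 0 -0.02 0;0.6 0 0 -0.02 0'; python3 -c "
from h import *
go(DOCK,80.2,-2,201)"
```

```text
time_s: 19.55
position: [561.9, 165.3, 199.9]
orientation: [2.046, 0.354, -2.034]
wrist_force: [-0.5, -0.0, 0.2]
finger_gap: 51.2
t 19.55 p [561.9 165.3 199.9] yaw_y -70.61 xaxis [ 0.005  0.006 -1.   ] F [-0.52 -0.05  0.23] T [-0.05  0.06 -0.04] gap 51.2 j7 -1.63
tool in frame 78.5 -2.0 target [563.5 165.9 201. ] units [0.06 0.03 0.04] turn 0.01
```

```bash
python3 -m inch '0.4 0.03 0.01 -0.01 0;0.35 0 0 -0.02 0;0.3 0 0 -0.02 0;0.2 0 0 -0.02 0;0.2 0 0 -0.02 0' 20; python3 -c "
from h import *
go(DOCK,80.2,-2,201)"
```

```text
time_s: 19.97
position: [563.2, 165.8, 198.1]
orientation: [2.047, 0.354, -2.033]
wrist_force: [-0.6, -0.1, 0.1]
finger_gap: 25.6
t 19.97 p [563.2 165.8 198.1] yaw_y -70.6 xaxis [ 0.006  0.007 -1.   ] F [-0.63 -0.1   0.09] T [-0.06  0.05 -0.01] gap 25.6 j7 -1.63
tool in frame 79.9 -2.0 target [563.5 165.9 201. ] units [0.01 0.   0.11] turn 0.0
```

```bash
python3 -m inch '0.2 0.16 0.06 -0.15 0;0.2 0.16 0.055 -0.16 0;0.2 0.14 0.05 -0.18 0;0.2 0.14 0.05 -0.18 0'; python3 -c "
from h import *
go(DOCK,111.7,-2,136.3)"
```

```text
time_s: 20.3
position: [579.0, 171.4, 181.4]
orientation: [2.048, 0.354, -2.032]
wrist_force: [-0.3, -1.6, 0.6]
finger_gap: 25.5
t 20.3 p [579.  171.4 181.4] yaw_y -70.6 xaxis [ 0.007  0.007 -1.   ] F [-0.32 -1.56  0.65] T [-0.09  0.19  0.05] gap 25.5 j7 -1.63
tool in frame 96.7 -1.9 target [593.2 176.3 136.3] units [ 0.57  0.2  -1.8 ] turn 0.0
```

```bash
python3 -m inch '0.2 0.11 0.04 -0.19 0;0.2 0.1 0.035 -0.2 0;0.2 0.08 0.03 -0.2 0;0.2 0.07 0.02 -0.2 0'; python3 -c "
from h import *
go(DOCK,111.7,-2,136.3)"
```

```text
time_s: 20.63
position: [589.6, 175.1, 158.6]
orientation: [2.047, 0.354, -2.032]
wrist_force: [-0.4, -0.5, 0.3]
finger_gap: 25.5
t 20.63 p [589.6 175.1 158.6] yaw_y -70.6 xaxis [ 0.006  0.006 -1.   ] F [-0.42 -0.52  0.34] T [-0.03  0.12 -0.01] gap 25.5 j7 -1.64
tool in frame 107.8 -1.9 target [593.2 176.3 136.3] units [ 0.15  0.05 -0.89] turn -0.0
```

```bash
python3 -m inch '0.2 0.06 0.02 -0.19 0;0.2 0.04 0.01 -0.18 0;0.2 0.02 0 -0.15 0'; python3 -m inch '0.2 0 0 -0.06 0;0.2 0 0 -0.03 0'; python3 -c "
from h import *
go(DOCK,111.7,-2,136.3)"
```

```text
time_s: 20.88
position: [592.4, 176.0, 143.2]
orientation: [2.045, 0.354, -2.035]
wrist_force: [-0.8, -1.0, 1.2]
finger_gap: 25.3
time_s: 21.05
position: [592.5, 176.1, 139.8]
orientation: [2.045, 0.354, -2.035]
wrist_force: [-0.9, 0.4, 0.4]
finger_gap: 25.7
t 21.05 p [592.5 176.1 139.8] yaw_y -70.59 xaxis [ 0.004  0.006 -1.   ] F [-0.87  0.44  0.4 ] T [-0.04  0.09  0.02] gap 25.7 j7 -1.64
tool in frame 111.0 -1.9 target [593.2 176.3 136.3] units [ 0.03  0.01 -0.14] turn -0.01
```

```bash
python3 -m inch '0.2 0.02 0 -0.06 0;0.2 0 0 -0.05 0'; python3 -m inch '0.2 0 0 -0.05 0;0.2 0 0 -0.04 0'; python3 -c "
from h import *
go(DOCK,111.7,-2,136.3)"
```

```text
time_s: 21.22
position: [592.6, 176.1, 136.8]
orientation: [2.044, 0.354, -2.036]
wrist_force: [-0.5, 0.8, -0.1]
finger_gap: 25.6
time_s: 21.38
position: [593.1, 176.3, 135.0]
orientation: [2.046, 0.355, -2.034]
wrist_force: [-1.1, -0.0, 3.4]
finger_gap: 25.9
t 21.38 p [593.1 176.3 135. ] yaw_y -70.59 xaxis [ 0.005  0.006 -1.   ] F [-1.05 -0.01  3.41] T [0.04 0.22 0.04] gap 25.9 j7 -1.64
tool in frame 111.5 -2.0 target [593.2 176.3 136.3] units [0.   0.   0.05] turn -0.01
```

```bash
python3 -m inch '0.2 0 0 -0.06 0;0.2 0 0 -0.05 0'; python3 -m inch '0.4 0 0 -0.02 0;0.5 0 0 -0.02 0;0.6 0 0 -0.02 0;0.6 0 0 -0.01 0'; python3 -m inch '0.6 0 0 0.1 0;0.6 0 0 0.3 0;0.6 0 0 0.5 0;0.6 0 0 0.6 0;0.6 0 0 0.6 0;0.6 0 0 0.6 0;0.6 0 -0.4 0.4 0;0.6 0 -0.8 0.2 0;0.6 0 -0.8 0 0;0.6 0 -0.8 0 0;0.6 0 -0.8 0 0;0.6 0 -0.8 0 0;0.6 0 -0.8 0 0;0.6 0 -0.4 0 0;0.6 0 -0.2 0 0;0.6 0 0 0 0;0.6 0 0 0 0'; python3 -c "
from h import *
st()
for n,x,y in(('side',196,190),('top',190,150)): cv2.imwrite(f'pics/{n}3.png',cv2.resize(ctrl.read_camera(n)[y:y+64,x:x+64,::-1],(400,400),interpolation=cv2.INTER_CUBIC))
cv2.imwrite('pics/g8.png',np.hstack([cv2.imread('pics/side3.png'),cv2.imread('pics/top3.png')]))"
```

```text
time_s: 21.55
position: [593.6, 176.4, 133.2]
orientation: [2.047, 0.355, -2.033]
wrist_force: [-0.9, -0.6, 5.8]
finger_gap: 25.7
time_s: 21.88
position: [594.3, 176.3, 131.1]
orientation: [2.05, 0.355, -2.031]
wrist_force: [-0.0, 0.2, 0.0]
finger_gap: 51.2
time_s: 23.3
position: [593.8, 20.3, 231.4]
orientation: [2.062, 0.353, -2.018]
wrist_force: [-0.6, 0.4, -0.0]
finger_gap: 51.0
t 23.3 p [593.8  20.3 231.4] yaw_y -70.63 xaxis [ 0.02   0.008 -1.   ] F [-0.62  0.35 -0.01] T [ 0.   -0.01 -0.02] gap 51.0 j7 -1.38
```

View pics/g8.png

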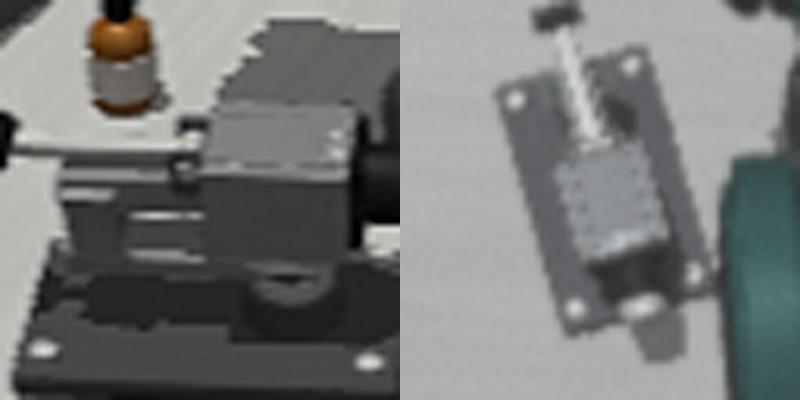

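```bash
python3 - <<'E'
from h import *
g=cv2.cvtColor(ctrl.read_camera("side"),cv2.COLOR_RGB2GRAY)
for th in(0,.1,.2):
    z=86.5+76*np.sin(th); x=36+76*np.cos(th)
    print(th,proj("side",[np.r_[w(DOCK,x,-2),z],np.r_[w(DOCK,x,11),z]]).round(1).tolist())
u=g[198:226,180:206]
n,l,s,c=cv2.connectedComponentsWithStats((u<55).astype(np.uint8))
for i in range(1,n): print(s[i],(c[i]+[180,198]).round(1))
E
```

```text
0 [[194.5, 211.9], [193.4, 215.0]]
0.1 [[194.4, 209.3], [193.3, 212.4]]
0.2 [[194.6, 206.7], [193.5, 209.7]]
[7 0 4 2 5] [188.8 198.2]
[12 10  6 10 40] [194.8 212.5]
```

```bash
python3 -c "
from h import *
print(ctrl.hand_in()); st()"
```

```text
the job is handed in; nothing more can be done
None
the job is handed in; nothing more can be done
```

The camera arm is now on the working stand, locked, and the job is handed in. No verdict is reported, so success rests on my own checks.

**What I did:** I raised the handle by its roller to about 0.95 rad. I then gripped the housing (weight about 6.5 N) and lowered it by feel onto the dock ball. I let go only after the arm was home with its tail between the ears. Last, I brought the handle down along its arc, pressed it flat and moved the robot clear.

**Last checks:**
- **Handle:** in the side picture the bar is at row 212.5, against 211.9 predicted for flat and 209.3 for 0.1 rad. The roller came down the full 62 mm or so before it met resistance.
- **Seating:** the last pictures show the arm level on the flange.
- **Forces:** I estimate at most 12 to 13 N on the dock while seating, and the final press on the handle was about 6 N.
- **Time:** the robot's clock stood at about 23.5 s of the 72 s allowed.

**Not fully settled:**
- **Tool tilt:** it drifted by up to about 0.02 rad during the moves, so the tail probably touched its rest slightly before the housing met the flange. The arm then settled flat.
- **Dock position:** my camera estimate of the dock head is only good to 1 to 2 mm. By camera the flange is at 50 to 53 mm; by feel it is about 54 mm.
- **Bystanders:** I saw none move, but I did not measure them at the end.
- **Pictures:** I viewed 11, one over the budget.

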